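# Stow the sink eyewash after its weekly check

### The job

The swing-down eyewash has been left lowered over the basin after its weekly check, with the dust covers on both spray heads standing open. Flip both covers shut, then push the counterweighted arm up past its balance point so that it stays upright by itself. Push lightly with the fingertips, do not grip or force any part of the eyewash, and leave the bottles, dishes, box and rack standing where they are.

Things in the scene. Friction and masses are not known exactly. Their poses are not given: they have to be found in the camera images.
- pivot (a point): Eyewash hinge, on the deck mount behind the basin, 100 mm above the bench top. It does not move; its x and y axes are level, z up, the hinge runs along its y. Lowered, the arm reaches from here along this point's -x, over the basin, towards the robot. The mount stands anywhere along the deck, turned up to 12 degrees. Its steel fork is 110 mm wide and rises 20 mm above the hinge
- eyewash (a joint): Angle of the eyewash arm, rad: 0 = lowered, level, on its lower stop; positive lifts the free end; 1.57 = upright; 1.6 = on its rear stop. Weight alone holds it: short of its balance point (about 58 degrees up) it falls back, beyond it it goes on by itself, damped, to the rear stop. Pushing up at the free end takes 2 to 4 N. Upright, the spray heads face away from the robot
- cross_tube (a point): Middle of the cross tube that carries the two black spray heads, 150 mm from the hinge. Moves with the arm, axes as the arm's (those of pivot when lowered). Arm and cross tube are steel, 20 mm thick. The heads sit 75 mm to its left and right, 58 mm across, from 14 mm below to 44 mm above this point
- weight (a point): Centre of the counterweight, a dark steel cylinder 44 mm across and 50 mm long on a crank at the hinge: with the arm lowered, 28 mm behind and 59 mm above the hinge. It swings back and down as the arm goes up
- plate_end (a point): Middle of the front edge of the steel push plate at the arm's free end, 215 mm from the hinge. The plate is 80 mm wide, 5 mm thick, in line with the arm, and reaches 55 mm out from the cross tube's near side. Moves with the arm, axes as the arm's. Below it is only the basin (opening x 0.42 to 0.66 m, y -0.29 to 0.31 m, floor 150 mm below the bench top)
- hinge_left (a point): Hinge of the dust cover of the left (+y) spray head, at the top of the head, on its robot side. Moves with the arm, axes as the arm's. The cover is a grey plastic disc 60 mm across, up to 8 mm thick: shut, it lies flat on the head, reaching from here along this point's +x; open, it sticks up from here, about upright or leaning towards the robot
- hinge_right (a point): The same hinge and cover on the right (-y) spray head
- cover_left (a joint): Angle of the left dust cover, rad: 0 = shut flat on its head, 1.57 = standing square to it, 2.0 = as far open as it goes. A stiff little hinge (0.03 N m) keeps it wherever it is left; about 1 N swings it
- cover_right (a joint): Angle of the right dust cover, in the same way
- slide_box: Bystander: a closed black slide box, 100 x 170 x 36 mm, lying left in front of the basin; origin at the centre of its underside. To be left where it stands
- dish: Bystander: an open glass staining dish with slides, 85 x 105 x 70 mm, standing right of the basin; origin at the centre of its underside. To be left where it stands
- basin_dish: Bystander: another such glass dish, 85 x 105 x 70 mm, standing on the floor of the basin (150 mm below the bench top), its top 80 mm below the bench top; origin at the centre of its underside. To be left where it stands
- spray_bottle: Bystander: a white spray bottle, 70 mm across and 205 mm high, standing right of the basin; origin at the centre of its underside. To be left where it stands
- soap: Bystander: a soap pump bottle, 62 mm across and 165 mm high, standing behind the basin; origin at the centre of its underside. To be left where it stands
- reagent: Bystander: a capped reagent bottle, 72 mm across and 150 mm high, standing behind the basin; origin at the centre of its underside. To be left where it stands
- tube_rack: Bystander: a white tube rack, 85 x 160 x 67 mm, standing left of the basin; origin at the centre of its underside. To be left where it stands

How it is judged:
By the outcome, as a careful person would: the job done as asked, in the order asked, and still so for the second after the job is handed in, with the robot touching nothing.
It also fails if it takes over 72 s, if anything falls off the work surface, if the arm or the gripper's body presses on something with over 40 N, if the wrist force passes 120 N, or if a joint passes its speed limit or range.

### The arm

A 6-joint arm with a two-finger parallel gripper is mounted at the origin on the work surface. World frame = base frame: x ahead of the robot, y to its left, z up, the work surface at z = 0. Lengths are in m, angles in degrees, forces in N, time in s.
With the tool pointing down it reaches from about 0.3 to 0.75 m from the base axis. Payload 8.5 kg.
Tool frame: the origin (TCP) lies between the finger pads; the fingertips stand 14 mm ahead of it and the grasp point (between the pads) lies 5 mm behind it; z points along the fingers, y is the direction in which the jaws open and shut (so a half turn about z gives the same grasp; the last joint's range is limited). The gripper opens to 85 mm and grips with 20 to 120 N. Pads are 22 mm wide; open, the fingers measure 114 mm over their backs; the gripper's body (76 mm by 85 mm) begins 54 mm behind the grasp point. The pads swing forward as they close: fully open they stand 13 mm farther back than shut.
Start: joints at [-82.294, 21.807, 74.336, -0, 83.858, -12.336], TCP at [0.188, -0.517, 0.245] pointing down, gripper open.
Joint ranges: [-178.18, 178.18], [-50.72, 133.34], [12.68, 142.11], [-81.47, 261.47], [9.98, 163.14], [-165.26, 165.26]. Speed limits (degrees/s): [136.94, 136.94, 180, 180, 180, 180].

### API

Orientations are given as a 3x3 rotation matrix whose columns are the frame's x, y, z axes.
In Python, from rig import env gives the robot as it stands.
- The arm moves only by the tool move_arm, never from a script. Its argument "series" is a list of rows, each a list of 3 entries, a list of its own where there are three numbers: the closure in counts, from 0 (fully open) to 255 (shut), then the shift along the world's x, y, z in cm, then the turn, a rotation vector about the world's x, y, z in degrees. A call has 1 to 10 rows; each row shifts and turns the commanded pose from where the row before left it; what a row does not reach is not made up. A row lasts 1/12 s, in which the tool goes at most 41.7 mm and 7.16 degrees, less where a joint would pass 70% of its speed; a pose out of reach is approached as far as the arm can. A call is refused whole if a number of a shift passes 4.17 or a number of a turn 7.16, either way. A call with a gripper value outside its range is refused whole. The fingers move at their own pace and stop on an object; "newtons" is the grip in N (left out, the last holds). Time passes only in rows, so rows that do not move let the fingers close. It gives the time, the measured TCP pose, the force and the opening at its end, in the units of the state.
- env.observe(): the state, without advancing time (a new reading comes with each control period).
- env.get_image(name): name is "scene" or "top" or "wrist"; returns a dict with "color" (420x560x3 uint8, red, green, blue), "fx", "fy", "cx", "cy" (pixels), "position" and "orientation" of the camera in the world. Camera axes: x right, y down, z forward; pixel columns grow to the right and rows downward; lengths in m; the calibration is good to about 2 mm. A picture is of the moment at which its call begins. There is no depth.
- env.close_job(): hands the job in, once; it reports no verdict.
The state is a dict: "time_s": time; "q": joint angles; "qvel": joint speeds; "joint_efforts": joint torques, N m; "position": TCP position; "tool_rot": TCP orientation; "ft_force": force on the tool from outside, world axes, zero at the start; "wrist_torque": the same for the moment, N m; "grip_width": finger opening in m.
Only numpy, scipy, OpenCV 4.12 (cv2) and the standard library are available. Lean on these libraries where they do the work, as an engineer would, in place of code of your own. Each camera call takes 0.05 s, during which the arm holds its last target. There are 200 camera calls.

## Working session

There is one attempt and no reset: what is moved stays moved. The work goes in short steps, Python scripts to look and compute and a tool call to move; the robot and the scene stay as the last step left them, time stands still between calls to the robot, and variables do not carry over. Pictures are saved under pics/ and viewed, and the job is handed in when it is done.

Besides the shell and the picture viewer there is one more tool, called after "Emit:" in YAML: its name, and indented under it one key for each argument. move_arm: Moves the arm, as the interface text tells. Its arguments: {"type":"object","properties":{"series":{"type":"array","items":{"type":"array"}},"newtons":{"type":"number"}},"required":["series"]}

```bash
ls; mkdir -p pics; cat > h.py <<'E'
import numpy as np, cv2
from rig import env
def shot(name,fn,crop=None,scale=1):
    d=env.get_image(name); im=d["color"][:,:,::-1].copy()
    if crop: x0,y0,x1,y1=crop; im=im[y0:y1,x0:x1]
    im=cv2.resize(im,None,fx=scale,fy=scale,interpolation=cv2.INTER_CUBIC)
    cv2.imwrite("pics/"+fn,im); return d
def ray(d,u,v):
    R=np.array(d["orientation"]); r=R@np.array([(u-d["cx"])/d["fx"],(v-d["cy"])/d["fy"],1]); return np.array(d["position"]),r
def atz(d,u,v,z):
    p,r=ray(d,u,v); return p+r*(z-p[2])/r[2]
def proj(d,P):
    R=np.array(d["orientation"]); c=R.T@(np.array(P)-np.array(d["position"])); return d["fx"]*c[0]/c[2]+d["cx"],d["fy"]*c[1]/c[2]+d["cy"]
def tri(*rs):
    A=np.zeros((3,3));b=np.zeros(3)
    for p,r in rs:
        r=r/np.linalg.norm(r);M=np.eye(3)-np.outer(r,r);A+=M;b+=M@p
    return np.linalg.solve(A,b)
E
python3 - <<'E'
from h import *
for n in ("scene","top","wrist"):
    d=shot(n,n+"0.png"); print(n,d["position"],np.round(d["orientation"],3).tolist(),d["fx"],d["cx"],d["cy"])
s=env.observe(); print(s)
E
```

```text
pics
scene [ 1.63590335 -0.30073576  0.89888004] [[0.279, 0.575, -0.769], [0.96, -0.182, 0.212], [-0.018, -0.798, -0.603]] 474.7226284868566 275.45570713887736 206.60514394213266
top [ 0.46238244 -0.00311586  1.07214785] [[0.013, -0.996, 0.087], [-0.999, -0.011, 0.032], [-0.031, -0.087, -0.996]] 395.34583614918466 287.1295457107975 217.36497222857005
wrist [ 0.26653707 -0.48828967  0.37298552] [[0.342, -0.89, -0.302], [-0.94, -0.324, -0.109], [-0.001, 0.321, -0.947]] 350.7513276980606 282.71167310443604 212.67893768140488
{'time_s': 0.15, 'q': array([-8.22924212e+01,  2.18356741e+01,  7.43715122e+01,  8.14406900e-04,
        8.38588396e+01, -1.23352163e+01]), 'qvel': array([ 0.0804976 ,  0.03266299, -0.18822432,  0.02112557, -0.07532318,
       -0.01914342]), 'joint_efforts': array([ 1.69502589e-03, -4.48625028e+01, -2.31344247e+01, -1.82443910e-04,
        3.81643986e-03,  2.42136815e-05]), 'position': array([ 0.18847599, -0.51648648,  0.24483954]), 'tool_rot': array([[ 9.39437441e-01,  3.42720404e-01, -1.40547828e-04],
       [ 3.42720334e-01, -9.39436780e-01,  1.14385388e-03],
       [ 2.59986265e-04, -1.12274776e-03, -9.99999336e-01]]), 'ft_force': array([-0.59873422,  0.38032517, -0.80177162]), 'wrist_torque': array([ 0.0105376 , -0.04433496, -0.00746946]), 'grip_width': 0.08513741037192733}
```

View pics/scene0.png

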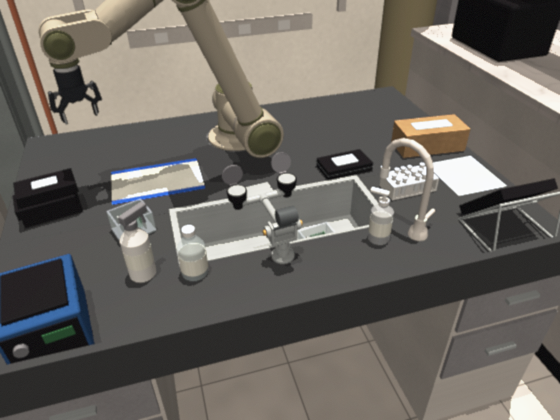

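View pics/top0.png

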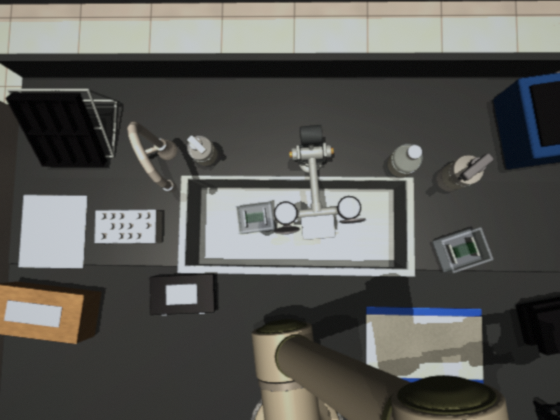

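The scene view shows the arm lowered with both covers standing open (about 233,175 and 281,161). In the top view the hinge is near (312,152), the heads at (286,213) and (349,208), and the push plate at (319,226). Next I'll enlarge both.

```bash
python3 - <<'E'
from h import *
shot("top","top1.png",(255,110,385,250),5)
shot("scene","scene1.png",(205,130,325,275),4)
E
```

```text
(no output)
```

View pics/top1.png

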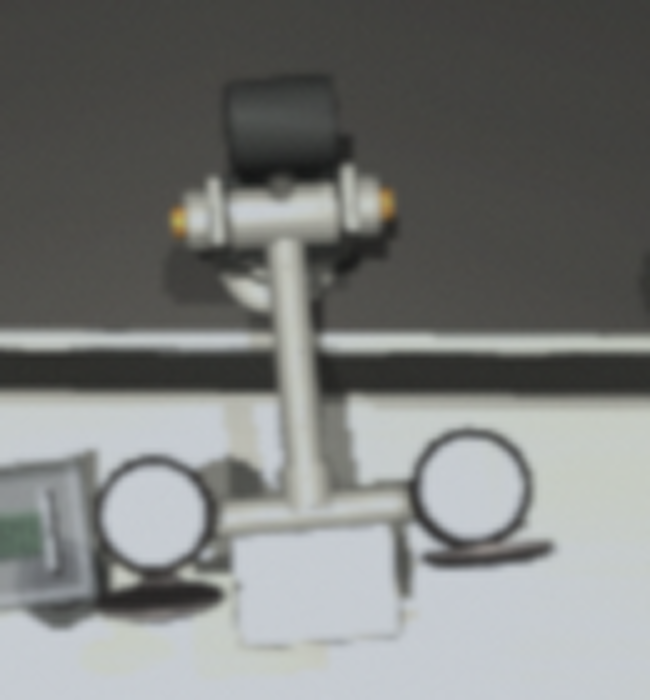

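View pics/scene1.png

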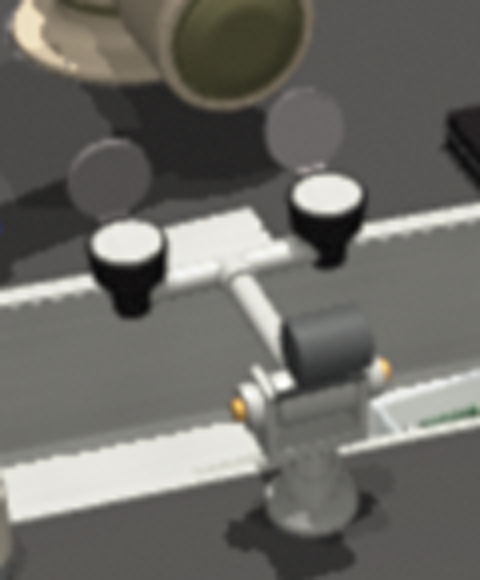

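```bash
python3 - <<'E'
from h import *
d=env.get_image("top"); s=env.get_image("scene")
f=lambda u,v:((u+.5)/5+254.5,(v+.5)/5+109.5)
g=lambda u,v:((u+.5)/4+204.5,(v+.5)/4+129.5)
for n,u,v,z in (("bolL",178,220,.1),("bolR",388,203,.1),("headL",154,514,.144),("headR",472,488,.144),("plate",321,641,.1025),("plL",242,645,.1025),("plR",402,634,.1025)):
    print(n,np.round(atz(d,*f(u,v),z),4))
print("scene headL",np.round(atz(s,*g(327,195),.144),4),"R",np.round(atz(s,*g(128,243),.144),4))
# covers: tri of disc centres
for n,a,b in (("L",(160,598),(305,130)),("R",(488,554),(110,180))):
    print("cover",n,np.round(tri(ray(d,*f(*a)),ray(s,*g(*b))),4))
E
```

```text
bolL [0.7072 0.0229 0.1   ]
bolR [ 0.7164 -0.0819  0.1   ]
headL [0.5548 0.0313 0.144 ]
headR [ 0.5686 -0.1182  0.144 ]
plate [ 0.4973 -0.0498  0.1025]
plL [ 0.4949 -0.0112  0.1025]
plR [ 0.5012 -0.0893  0.1025]
scene headL [0.5528 0.0327 0.144 ] R [ 0.5678 -0.1163  0.144 ]
cover L [0.5135 0.0276 0.1762]
cover R [ 0.5351 -0.1205  0.1766]
```

Emit:
move_arm:
  series:
    - [255,[2.2,3.3,0],[0,0,-5]]
    - [255,[2.2,3.3,0],[0,0,-5]]
    - [255,[2.2,3.3,0],[0,0,-4.5]]
    - [255,[2.2,3.3,0],[0,0,0]]
    - [255,[2.2,3.3,0],[0,0,0]]
    - [255,[2.2,3.3,0],[0,0,0]]
    - [255,[2.2,3.3,0],[0,0,0]]
    - [255,[2.2,3.3,0],[0,0,0]]
    - [255,[2.2,3.3,0],[0,0,0]]
    - [255,[2.2,3.3,0],[0,0,0]]

```text
time_s: 1.18
position: [0.4091, -0.1849, 0.2455]
tool_rot: [[0.995, 0.096, 0.0], [0.096, -0.995, -0.0], [0.0, 0.0, -1.0]]
ft_force: [0.7, -0.9, -0.3]
grip_width: 0.0
```

Emit:
move_arm:
  series:
    - [255,[1.7,1.9,0],[0,0,0]]
    - [255,[1.7,1.9,-2],[0,0,0]]
    - [255,[1.7,1.9,-2],[0,0,0]]
    - [255,[0,0,-2],[0,0,0]]
    - [255,[0,0,0],[0,0,0]]

```text
time_s: 1.6
position: [0.4586, -0.128, 0.1822]
tool_rot: [[0.995, 0.099, -0.006], [0.099, -0.995, 0.003], [-0.005, -0.004, -1.0]]
ft_force: [0.4, -0.3, -1.4]
grip_width: 0.0001
```

```bash
python3 - <<'E'
from h import *
shot("top","top2.png",(255,110,385,250),4)
shot("scene","scene2.png",(175,100,325,240),4)
E
```

```text
(no output)
```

View pics/scene2.png

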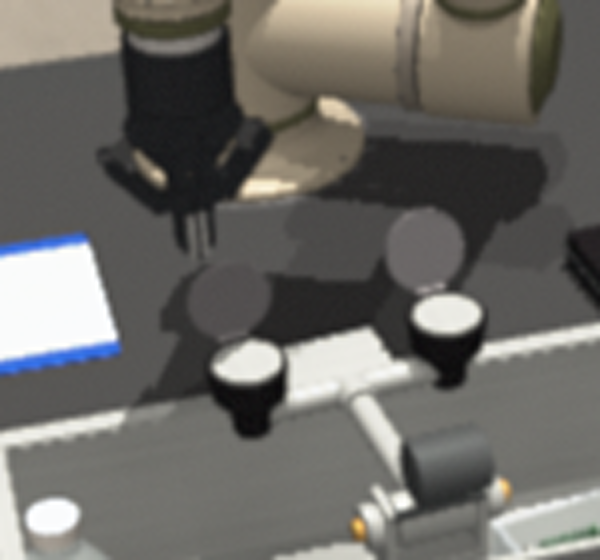

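View pics/top2.png

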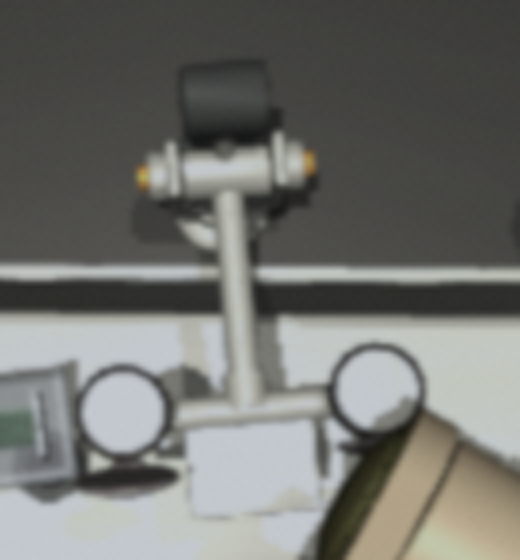

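Emit:
move_arm:
  series:
    - [255,[1.5,0.14,0],[0,0,0]]
    - [255,[1.5,0.14,0],[0,0,0]]
    - [255,[1.2,0.11,0],[0,0,0]]
    - [255,[1.2,0.11,0],[0,0,0]]
    - [255,[1.0,0.1,0],[0,0,0]]
    - [255,[1.0,0.1,0],[0,0,0]]
    - [255,[1.0,0.1,0],[0,0,0]]
    - [255,[1.0,0.1,0],[0,0,0]]

```text
time_s: 2.37
position: [0.5539, -0.1218, 0.1872]
tool_rot: [[0.995, 0.095, 0.002], [0.095, -0.995, -0.001], [0.002, 0.001, -1.0]]
ft_force: [-0.3, 0.1, 0.4]
grip_width: -0.0001
```

Emit:
move_arm:
  series:
    - [255,[1.0,0.1,0],[0,0,0]]
    - [255,[1.0,0.1,0],[0,0,0]]
    - [255,[0.6,0.06,0],[0,0,0]]
    - [255,[0,0,0],[0,0,0]]

```text
time_s: 2.7
position: [0.5804, -0.1189, 0.1865]
tool_rot: [[0.995, 0.096, 0.002], [0.096, -0.995, -0.001], [0.002, 0.001, -1.0]]
ft_force: [1.4, 0.4, 1.9]
grip_width: -0.0001
```

```bash
python3 - <<'E'
from h import *
shot("scene","scene3.png",(175,100,325,240),4)
print(env.observe()["position"])
E
```

```text
[ 0.57978102 -0.11873379  0.1863122 ]
```

View pics/scene3.png

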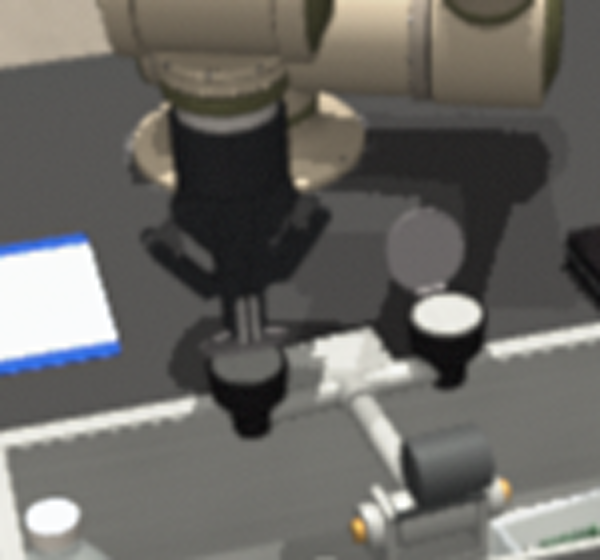

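Emit:
move_arm:
  series:
    - [255,[0,0,-0.5],[0,0,0]]
    - [255,[0,0,-0.5],[0,0,0]]
    - [255,[0,0,-0.4],[0,0,0]]
    - [255,[0,0,-0.2],[0,0,0]]
    - [255,[0,0,0],[0,0,0]]

```text
time_s: 3.17
position: [0.579, -0.118, 0.1686]
tool_rot: [[0.995, 0.096, -0.001], [0.096, -0.995, 0.001], [-0.001, -0.001, -1.0]]
ft_force: [1.0, -0.0, 0.5]
grip_width: -0.0002
```

Emit:
move_arm:
  series:
    - [255,[0,0,-0.2],[0,0,0]]
    - [255,[0,0,-0.1],[0,0,0]]
    - [255,[0,0,0],[0,0,0]]

```text
time_s: 3.42
position: [0.5795, -0.1181, 0.1671]
tool_rot: [[0.995, 0.097, 0.001], [0.097, -0.995, -0.0], [0.001, 0.0, -1.0]]
ft_force: [-1.4, -0.1, 5.6]
grip_width: -0.0004
```

Emit:
move_arm:
  series:
    - [255,[0,0,2],[0,0,0]]
    - [255,[0,0,3],[0,0,0]]
    - [255,[0,0,3],[0,0,0]]
    - [255,[-3,0,0],[0,0,0]]
    - [255,[-3,2.8,0],[0,0,0]]
    - [255,[-3,2.8,0],[0,0,0]]
    - [255,[-3,2.8,0],[0,0,0]]
    - [255,[-3,2.8,0],[0,0,0]]
    - [255,[0,2.6,0],[0,0,0]]
    - [255,[0,0,0],[0,0,0]]

```text
time_s: 4.25
position: [0.4277, 0.0231, 0.2469]
tool_rot: [[0.995, 0.099, 0.001], [0.099, -0.995, 0.001], [0.001, -0.001, -1.0]]
ft_force: [-0.1, -0.1, -0.2]
grip_width: -0.0001
```

```bash
python3 - <<'E'
from h import *
shot("scene","scene4.png",(175,100,325,240),4)
shot("top","top4.png",(255,110,385,250),4)
print(env.observe()["position"])
E
```

```text
[0.42943969 0.02038139 0.24662024]
```

View pics/scene4.png

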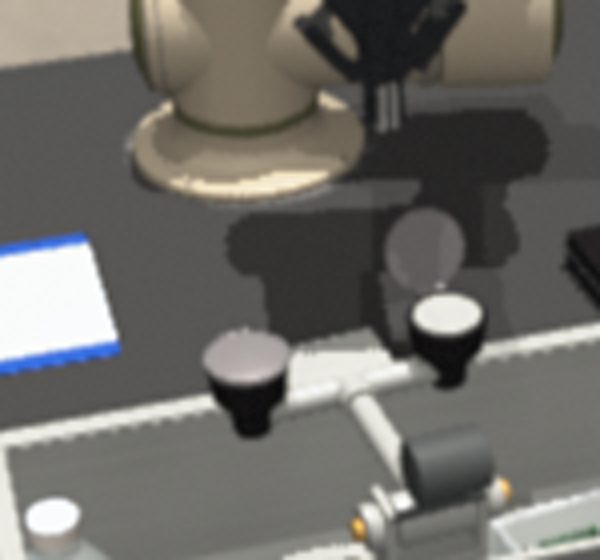

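View pics/top4.png

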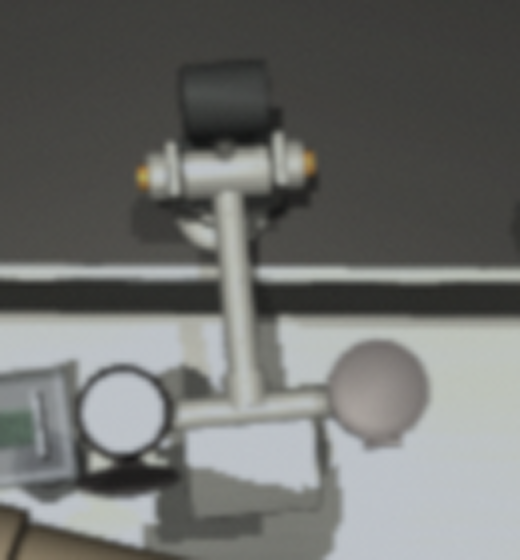

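The right cover now lies flat on its head. Next is the left one.

Emit:
move_arm:
  series:
    - [255,[0,0,-3],[0,0,0]]
    - [255,[0,0,-3],[0,0,0]]
    - [255,[1.5,0.14,0],[0,0,0]]
    - [255,[1.5,0.14,0],[0,0,0]]
    - [255,[1.2,0.11,0],[0,0,0]]
    - [255,[1.2,0.11,0],[0,0,0]]
    - [255,[1.2,0.11,0],[0,0,0]]
    - [255,[1.2,0.11,0],[0,0,0]]
    - [255,[1.0,0.1,0],[0,0,0]]
    - [255,[1.0,0.1,0],[0,0,0]]

```text
time_s: 5.18
position: [0.5284, 0.0279, 0.1857]
tool_rot: [[0.995, 0.095, -0.001], [0.095, -0.995, -0.0], [-0.001, 0.0, -1.0]]
ft_force: [-1.1, -0.3, -0.0]
grip_width: -0.0001
```

Emit:
move_arm:
  series:
    - [255,[1.0,0.1,0],[0,0,0]]
    - [255,[1.0,0.1,0],[0,0,0]]
    - [255,[1.0,0.1,0],[0,0,0]]
    - [255,[1.0,0.1,0],[0,0,0]]
    - [255,[0,0,0],[0,0,0]]

```text
time_s: 5.6
position: [0.5692, 0.0319, 0.1857]
tool_rot: [[0.995, 0.095, 0.0], [0.095, -0.995, -0.0], [0.0, 0.0, -1.0]]
ft_force: [0.6, 0.6, 0.4]
grip_width: 0.0002
```

```bash
python3 - <<'E'
from h import *
shot("scene","scene5.png",(175,100,325,240),4)
print(env.observe()["position"])
E
```

```text
[0.56830724 0.03205812 0.18569073]
```

View pics/scene5.png

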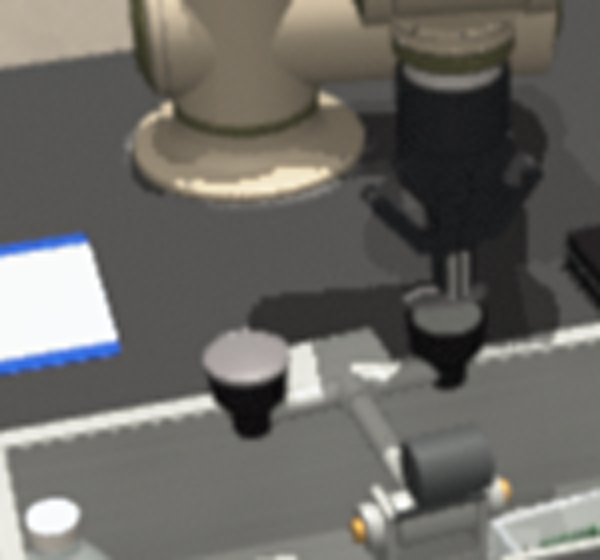

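Emit:
move_arm:
  series:
    - [255,[0,0,-0.5],[0,0,0]]
    - [255,[0,0,-0.5],[0,0,0]]
    - [255,[0,0,-0.4],[0,0,0]]
    - [255,[0,0,-0.3],[0,0,0]]
    - [255,[0,0,-0.15],[0,0,0]]
    - [255,[0,0,0],[0,0,0]]

```text
time_s: 6.15
position: [0.5672, 0.0331, 0.1675]
tool_rot: [[0.995, 0.097, -0.001], [0.097, -0.995, 0.0], [-0.001, -0.0, -1.0]]
ft_force: [0.1, 0.9, 0.0]
grip_width: -0.0002
```

Emit:
move_arm:
  series:
    - [255,[0,0,-0.1],[0,0,0]]
    - [255,[0,0,-0.1],[0,0,0]]
    - [255,[0,0,0],[0,0,0]]

```text
time_s: 6.4
position: [0.5674, 0.0332, 0.1668]
tool_rot: [[0.995, 0.097, 0.001], [0.097, -0.995, -0.0], [0.001, 0.0, -1.0]]
ft_force: [-3.4, -0.0, 7.1]
grip_width: -0.0
```

Emit:
move_arm:
  series:
    - [255,[0,0,2],[0,0,0]]
    - [255,[0,0,3],[0,0,0]]
    - [255,[0,0,3],[0,0,0]]
    - [255,[-3.3,-1.8,0],[0,0,0]]
    - [255,[-3.3,-1.8,0],[0,0,0]]
    - [255,[-3.3,-1.8,0],[0.6,-6.4,0]]
    - [255,[-3.3,-1.8,0],[0.6,-6.4,0]]
    - [255,[-3.3,-1.8,0],[0.6,-6.4,0]]
    - [255,[0,0,0],[0.6,-6.4,0]]
    - [255,[0,0,0],[0.6,-6.4,0]]

```text
time_s: 7.23
position: [0.4023, -0.0571, 0.2467]
tool_rot: [[0.841, 0.093, 0.533], [0.081, -0.996, 0.046], [0.535, 0.005, -0.845]]
ft_force: [1.3, 1.9, 0.8]
grip_width: 0.0
```

Emit:
move_arm:
  series:
    - [255,[0,0,0],[0.6,-6.4,0]]
    - [255,[0,0,0],[0.6,-6.4,0]]
    - [255,[0,0,0],[0,0,0]]

```text
time_s: 7.48
position: [0.4021, -0.0552, 0.2445]
tool_rot: [[0.724, 0.098, 0.683], [0.07, -0.995, 0.069], [0.686, -0.002, -0.728]]
ft_force: [-0.5, 0.7, -0.2]
grip_width: -0.0004
```

```bash
python3 - <<'E'
from h import *
shot("scene","scene6.png",(155,60,345,240),3)
s=env.observe();print(s["position"],s["q"])
E
```

```text
[ 0.40253456 -0.0558665   0.24497834] [-45.26739905  -6.01836218 120.95938386  47.77159306  45.74486978
  10.62266427]
```

View pics/scene6.png

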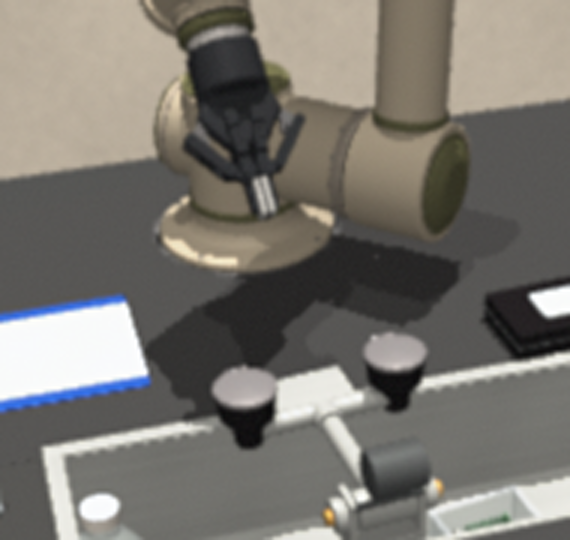

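Emit:
move_arm:
  series:
    - [255,[1,0,-3.5],[0,0,0]]
    - [255,[1,0,-3.5],[0,0,0]]
    - [255,[1,0,-3.5],[0,0,0]]
    - [255,[1,0,-3.5],[0,0,0]]
    - [255,[1,0,-3.5],[0,0,0]]
    - [255,[0,0,0],[0,0,0]]

```text
time_s: 8.03
position: [0.4468, -0.0536, 0.1117]
tool_rot: [[0.718, 0.111, 0.687], [0.071, -0.994, 0.086], [0.693, -0.012, -0.721]]
ft_force: [0.6, -0.5, 0.9]
grip_width: -0.0002
```

```bash
python3 - <<'E'
from h import *
shot("scene","scene7.png",(155,60,345,240),3)
shot("wrist","wrist7.png")
s=env.observe();print(s["position"],s["q"],s["ft_force"])
E
```

```text
[ 0.44609474 -0.05347829  0.11438191] [-38.99029051  17.77426653 130.16427122  93.09065721  30.01053321
 -39.33837317] [ 0.18540949 -0.10163519  1.11254701]
```

View pics/scene7.png

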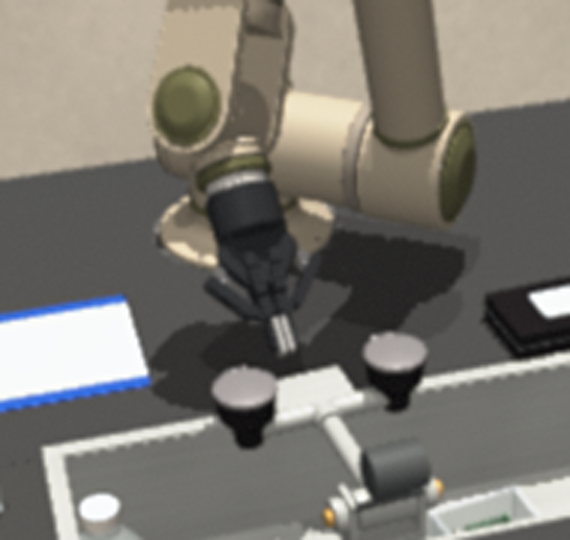

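View pics/wrist7.png

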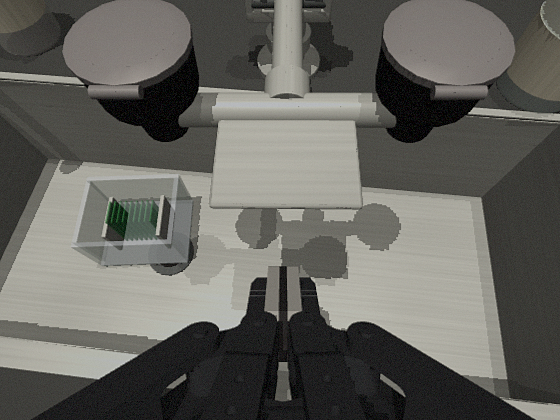

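```bash
cat > k.py <<'E'
import numpy as np
from scipy.optimize import least_squares
from scipy.spatial.transform import Rotation as R
D=[([-82.2924,21.8357,74.3715,0,83.8588,-12.335],[.18848,-.51649,.24484]),
([-45.2674,-6.0184,120.9594,47.7716,45.7449,10.6227],[.40253,-.05587,.24498]),
([-38.9903,17.77427,130.16427,93.09066,30.01053,-39.33837],[.44609,-.05348,.11438])]
def fk(q,p,s=-1):
    a1,off,h,a2,d4,L=p; q=np.array(q)
    r=lambda a,t:R.from_euler(a,t,degrees=True)
    B=r('z',q[0]); P=B.apply([a1,off,h]); B=B*r('y',q[1]); P=P+B.apply([0,0,a2]); B=B*r('y',q[2]); P=P+B.apply([0,0,d4])
    B=B*r('z',s*q[3])*r('y',q[4])*r('z',s*q[5]); P=P+B.apply([0,0,L]); return P,B.as_matrix()
if __name__=="__main__":
  for s in (1,-1):
    o=least_squares(lambda p:np.concatenate([fk(q,p,s)[0]-x for q,x in D]),[0,.12,.3,.4,.4,.2])
    print(s,np.round(o.x,4),np.abs(o.fun).max()); 
    for q,x in D: print(np.round(fk(q,o.x,s)[1],3).tolist())
E
python3 k.py; python3 -c "
from rig import env
s=env.observe();print(s['q'],s['position'],s['tool_rot'])"
```

```text
1 [-0.0045  0.1354  0.0155  0.512   0.3234  0.1915] 0.03199013426555164
[[-0.343, 0.939, -0.0], [0.939, 0.343, 0.001], [0.001, 0.0, -1.0]]
[[-0.097, 0.728, 0.679], [0.995, 0.069, 0.068], [0.003, 0.683, -0.731]]
[[-0.11, 0.716, 0.689], [0.994, 0.072, 0.085], [0.011, 0.694, -0.72]]
-1 [ 0.3224  0.1357 -0.1685  0.2801  0.1179 -0.1905] 0.045430448444027716
[[0.081, 0.997, -0.0], [0.997, -0.081, 0.001], [0.001, -0.0, -1.0]]
[[-0.994, 0.076, -0.074], [0.106, 0.727, -0.679], [0.003, -0.683, -0.731]]
[[-0.995, -0.079, 0.061], [-0.099, 0.715, -0.692], [0.011, -0.694, -0.72]]
[-38.99029051  17.77426653 130.16427122  93.09065721  30.01053321
 -39.33837317] [ 0.44609474 -0.05347829  0.11438191] [[ 0.71602704  0.11048651  0.68927354]
 [ 0.07192046 -0.99381679  0.08459103]
 [ 0.69435778 -0.0109966  -0.71954593]]
```

```bash
cat > k2.py <<'E'
from k import *
def fk2(q,p):
    off,h,a2,d4,L,off3,w5,w6=p; r=lambda a,t:R.from_euler(a,t,degrees=True)
    B=r('z',q[0]); P=B.apply([0,off,h]); B=B*r('y',q[1]); P=P+B.apply([0,0,a2]); B=B*r('y',q[2]); P=P+B.apply([w6,off3,d4])
    B=B*r('z',q[3])*r('y',q[4]); P=P+B.apply([w5,0,L]); return P,(B*r('z',q[5]+90)).as_matrix()
for fr in ([0,1,2,3,4],[0,1,2,3,4,6],[0,1,2,3,4,7],[0,1,2,3,4,6,7]):
    def f(v):
        p=np.zeros(8);p[fr]=v; return np.concatenate([fk2(q,p)[0]-x for q,x in D])
    o=least_squares(f,np.array([.13,.3,.4,.4,.2,0,0,0])[fr]); print(fr,np.round(o.x,4),np.abs(o.fun).max())
E
python3 k2.py
```

```text
[0, 1, 2, 3, 4] [0.1364 0.0148 0.5087 0.3201 0.1885] 0.032175931610065545
[0, 1, 2, 3, 4, 6] [ 0.1386  0.0149  0.5092  0.3121  0.1926 -0.008 ] 0.03226616715793512
[0, 1, 2, 3, 4, 7] [0.1175 0.1301 0.5371 0.3508 0.2435 0.103 ] 3.402687044795627e-06
[0, 1, 2, 3, 4, 6, 7] [ 0.1175  0.1301  0.5371  0.3508  0.2435 -0.      0.103 ] 2.0358319430535676e-06
```

```bash
cat > ik.py <<'E'
from k2 import fk2,np,R,least_squares
P=[0.1175,0.1301,0.5371,0.3508,0.2435,0,0,0.103]
lo=np.array([-178.18,-50.72,12.68,-81.47,9.98,-165.26]);hi=np.array([178.18,133.34,142.11,261.47,163.14,165.26])
def rot(a,yaw=5.4):
    a,y=np.radians(a),np.radians(yaw); z=np.array([np.cos(a)*np.cos(y),np.cos(a)*np.sin(y),-np.sin(a)]); yy=np.array([np.sin(y),-np.cos(y),0]); return np.c_[np.cross(yy,z),yy,z]
def ik(x,Rt,q0):
    def f(q):
        p,B=fk2(q,P); return np.r_[(p-x)*10,R.from_matrix(B.T@Rt).as_rotvec()]
    o=least_squares(f,np.clip(q0,lo+.01,hi-.01),bounds=(lo,hi)); return o.x,np.abs(o.fun).max()
E
cat > plan.py <<'E'
from ik import *
q0=[-38.99,17.774,130.164,93.09,30.01,-39.34]
X=np.array([.9956,.0941,0]);Z=np.array([0,0,1.])
E0=np.array([.4977,-.0493,.0975])
for a in (15,25,35,45,60):
  q=np.array(q0);print("pitch",a)
  d=np.cos(np.radians(a))*X-np.sin(np.radians(a))*Z; n=np.sin(np.radians(a))*X+np.cos(np.radians(a))*Z
  for th in ("pre",0,15,30,45,60,70):
    t=0 if th=="pre" else np.radians(th)
    E=E0+.215*((1-np.cos(t))*X+np.sin(t)*Z)
    x=E+.02*d-.012*n-.014*d
    if th=="pre": x=x-.045*X-.012*Z
    q,e=ik(x,rot(a),q); print(th,np.round(x,3),np.round(q,1),round(e,3))
E
python3 plan.py | grep -v "^\["
```

```text
pitch 15
pre [ 0.456 -0.053  0.072] [-51.   49.8 142.1 118.9  75.9 -98.7] 0.131
0 [ 0.5   -0.049  0.084] [-40.2  50.1 140.  135.8  82.1 -97.2] 0.0
15 [ 0.508 -0.048  0.14 ] [-39.   36.2 136.9 134.   70.1 -84.9] 0.0
30 [ 0.529 -0.046  0.192] [-35.9  25.  130.5 130.9  57.6 -71.1] 0.0
45 [ 0.563 -0.043  0.236] [-31.7  19.1 122.3 127.   46.9 -58.9] 0.0
60 [ 0.607 -0.039  0.271] [-27.4  17.7 113.5 122.9  38.6 -49.1] 0.0
70 [ 0.641 -0.036  0.286] [-24.7  18.6 107.5 120.3  34.1 -43.7] 0.0
pitch 25
pre [ 0.453 -0.054  0.072] [-46.1  41.5 142.1 127.3  63.8 -92. ] 0.059
0 [ 0.498 -0.049  0.084] [-38.3  39.7 136.8 135.1  62.4 -87.2] 0.0
15 [ 0.505 -0.049  0.14 ] [-37.2  27.3 132.7 128.2  51.3 -72.7] 0.0
30 [ 0.527 -0.047  0.192] [-34.3  18.5 125.8 118.9  41.4 -55.7] 0.0
45 [ 0.561 -0.043  0.236] [-30.4  14.5 117.4 108.4  34.  -38.9] 0.0
60 [ 0.605 -0.039  0.27 ] [-26.4  14.4 108.5  97.7  28.8 -23.4] 0.0
70 [ 0.639 -0.036  0.286] [-23.8  15.9 102.6  90.7  26.3 -14. ] 0.0
pitch 35
pre [ 0.451 -0.054  0.072] [-42.6  35.  140.2 129.3  51.9 -85.5] 0.0
0 [ 0.496 -0.049  0.084] [-35.6  31.2 131.9 128.
[... 628 characters left out ...]
   6.2] 0.0
45 [ 0.556 -0.044  0.237] [-26.4  11.  105.4  45.5  31.5  25.3] 0.0
60 [ 0.601 -0.04   0.271] [-23.2  12.7  96.2  35.8  35.3  38.4] 0.0
70 [ 0.634 -0.036  0.287] [-21.1  14.9  90.   31.2  37.4  44.9] 0.0
pitch 60
pre [ 0.446 -0.054  0.074] [-32.2  21.  124.   60.5  20.5  -2.6] 0.0
0 [ 0.49  -0.05   0.086] [-27.8  21.9 116.7  46.6  22.1  16.1] 0.0
15 [ 0.498 -0.049  0.142] [-27.1  15.7 111.5  31.7  30.7  33.1] 0.0
30 [ 0.519 -0.047  0.194] [-25.4  12.6 104.1  23.8  39.4  43.9] 0.0
45 [ 0.553 -0.044  0.238] [-23.   12.5  95.2  19.   46.9  51.7] 0.0
60 [ 0.597 -0.04   0.272] [-20.4  14.9  85.7  15.8  53.   57.7] 0.0
70 [ 0.631 -0.037  0.288] [-18.7  17.6  79.1  14.2  56.4  60.9] 0.0
```

Emit:
move_arm:
  series:
    - [255,[0.1,0,-1],[0,0,0]]
    - [255,[0.1,0,-1],[0,0,0]]
    - [255,[0,0,-1],[0,0,0]]
    - [255,[0,0,-1.2],[0,0,0]]
    - [255,[0,0,0],[0,0,0]]

```text
time_s: 8.55
position: [0.4479, -0.0539, 0.0728]
tool_rot: [[0.714, 0.109, 0.691], [0.072, -0.994, 0.083], [0.696, -0.009, -0.718]]
ft_force: [-0.1, 0.4, 0.5]
grip_width: 0.0005
```

Emit:
move_arm:
  series:
    - [255,[1.2,0.1,0],[0,0,0]]
    - [255,[1.2,0.1,0],[0,0,0]]
    - [255,[1.2,0.1,0],[0,0,0]]
    - [255,[0.9,0.1,0],[0,0,0]]
    - [255,[0,0,0],[0,0,0]]

```text
time_s: 8.97
position: [0.4944, -0.0501, 0.0748]
tool_rot: [[0.712, 0.11, 0.694], [0.074, -0.994, 0.081], [0.699, -0.006, -0.715]]
ft_force: [-0.7, 0.6, 0.0]
grip_width: -0.0005
```

```bash
python3 - <<'E'
from h import *
shot("scene","scene8.png",(155,60,345,240),3)
shot("wrist","wrist8.png")
s=env.observe();print(s["position"],s["q"],s["ft_force"])
E
```

```text
[ 0.49258609 -0.04989528  0.07390107] [-32.89947745  27.09330384 126.25170405 109.59785486  28.1327843
 -52.0695466 ] [-0.50411938  0.44760562  0.80139273]
```

View pics/wrist8.png

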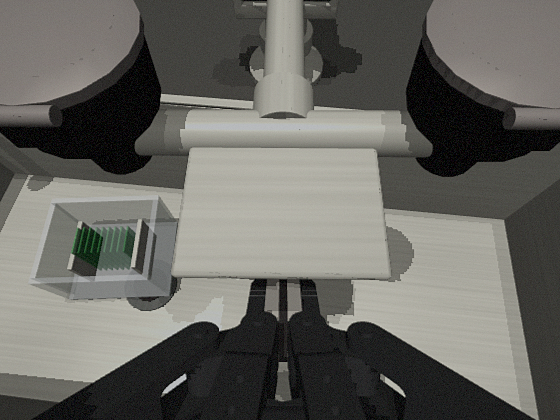

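Emit:
move_arm:
  series:
    - [255,[0.4,0,0.5],[0,0,0]]
    - [255,[0,0,0.8],[0,0,0]]
    - [255,[0,0,1],[0,0,0]]
    - [255,[0.1,0,1],[0,0,0]]
    - [255,[0.1,0,1],[0,0,0]]
    - [255,[0.2,0,1],[0,0,0]]
    - [255,[0.2,0,1],[0,0,0]]

```text
time_s: 9.65
position: [0.5009, -0.0498, 0.1358]
tool_rot: [[0.717, 0.108, 0.689], [0.072, -0.994, 0.081], [0.694, -0.009, -0.72]]
ft_force: [-1.0, 1.8, -2.5]
grip_width: 0.0001
```

```bash
python3 - <<'E'
from h import *
shot("scene","scene9.png",(155,60,345,240),3)
s=env.observe();print(s["position"],s["q"],s["ft_force"])
E
```

```text
[ 0.50187034 -0.05008762  0.13756169] [-31.96095902  17.55043471 120.50108061  80.12817918  26.13373849
 -18.24413643] [-1.02402516  0.19211496 -0.08818363]
```

View pics/scene9.png

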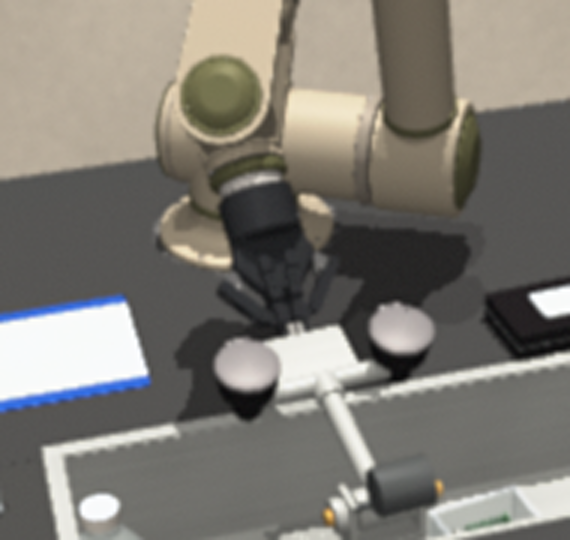

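Emit:
move_arm:
  series:
    - [255,[0.35,0,1],[0,0,0]]
    - [255,[0.4,0.05,1],[0,0,0]]
    - [255,[0.4,0.05,1],[0,0,0]]
    - [255,[0.45,0.05,1],[0,0,0]]
    - [255,[0.5,0.05,1],[0,0,0]]
    - [255,[0.6,0.05,1],[0,0,0]]
    - [255,[0.7,0.06,0.9],[0,0,0]]
    - [255,[0.7,0.06,0.9],[0,0,0]]
    - [255,[0.7,0.06,0.8],[0,0,0]]

```text
time_s: 10.45
position: [0.5496, -0.0458, 0.2217]
tool_rot: [[0.716, 0.108, 0.69], [0.072, -0.994, 0.081], [0.694, -0.008, -0.72]]
ft_force: [-1.5, 0.3, -1.0]
grip_width: -0.0003
```

```bash
python3 - <<'E'
from h import *
shot("scene","scene10.png",(155,60,345,240),3)
s=env.observe();print(s["position"],s["q"],s["ft_force"])
E
```

```text
[ 0.55113597 -0.0462662   0.22346114] [-27.35261335  11.87292545 106.55059815  47.53199318  31.79371365
  21.92477688] [ 1.45622948 -1.64172514  1.9568507 ]
```

View pics/scene10.png

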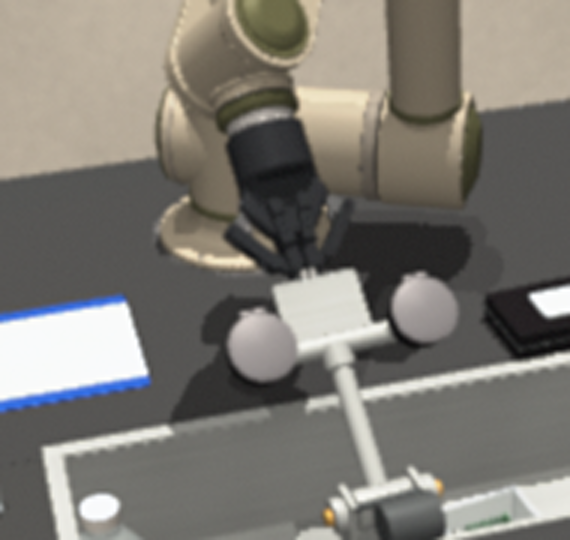

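Emit:
move_arm:
  series:
    - [255,[0.8,0.07,0.8],[0,0,0]]
    - [255,[0.8,0.07,0.8],[0,0,0]]
    - [255,[0.8,0.07,0.7],[0,0,0]]
    - [255,[0.9,0.08,0.7],[0,0,0]]
    - [255,[0.9,0.08,0.6],[0,0,0]]
    - [255,[0.9,0.08,0.6],[0,0,0]]
    - [255,[0.9,0.08,0.5],[0,0,0]]
    - [255,[0.9,0.08,0.4],[0,0,0]]

```text
time_s: 11.17
position: [0.619, -0.0399, 0.2723]
tool_rot: [[0.716, 0.108, 0.69], [0.072, -0.994, 0.081], [0.695, -0.008, -0.719]]
ft_force: [0.4, 0.1, 0.0]
grip_width: -0.0003
```

```bash
python3 - <<'E'
from h import *
shot("scene","scene11.png",(155,60,345,240),3)
s=env.observe();print(s["position"],s["q"],s["ft_force"])
E
```

```text
[ 0.62040028 -0.04016222  0.273266  ] [-22.45710562  14.6251108   92.50054964  33.7196818   37.54401077
  40.97321998] [ 0.81819782 -0.84477457  0.85888199]
```

View pics/scene11.png

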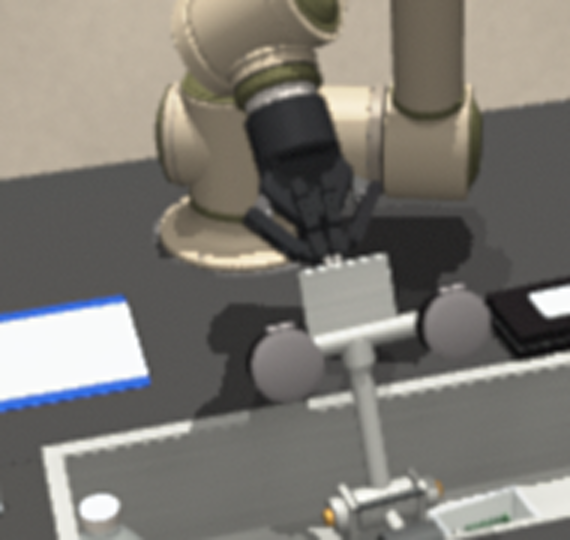

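Emit:
move_arm:
  series:
    - [255,[0.9,0.08,0.3],[0,0,0]]
    - [255,[0.9,0.08,0.2],[0,0,0]]
    - [255,[0.8,0.07,0.1],[0,0,0]]
    - [255,[0,0,0],[0,0,0]]
    - [255,[0,0,0],[0,0,0]]
    - [255,[0,0,0],[0,0,0]]
    - [255,[0,0,0],[0,0,0]]

```text
time_s: 11.8
position: [0.6449, -0.0375, 0.2782]
tool_rot: [[0.715, 0.108, 0.69], [0.072, -0.994, 0.081], [0.695, -0.008, -0.719]]
ft_force: [0.4, 0.1, 0.1]
grip_width: -0.0001
```

```bash
python3 - <<'E'
from h import *
shot("scene","scene12.png",(155,60,345,240),3)
s=env.observe();print(s["position"],s["q"],s["ft_force"])
E
```

```text
[ 0.64497108 -0.03752417  0.27831273] [-21.00255595  16.67135256  88.51047009  31.23268533  38.52024658
  44.62959852] [-0.14244171  0.61755425  0.84846974]
```

View pics/scene12.png

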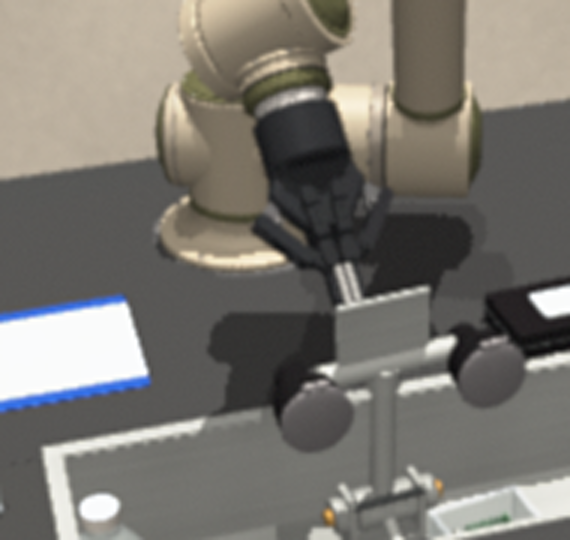

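It has moved on by itself, clear of the fingertip, so I'm backing off.

Emit:
move_arm:
  series:
    - [255,[-1.5,-0.1,0.5],[0,0,0]]
    - [255,[-1.5,-0.1,1],[0,0,0]]
    - [255,[-2,-0.2,1],[0,0,0]]
    - [255,[-2,-0.2,1],[0,0,0]]
    - [255,[-2,-0.2,1],[0,0,0]]
    - [255,[-2,-0.2,1],[0,0,0]]
    - [255,[-2,-0.2,0],[0,0,0]]
    - [255,[0,0,0],[0,0,0]]
    - [255,[0,0,0],[0,0,0]]
    - [255,[0,0,0],[0,0,0]]

```text
time_s: 12.68
position: [0.5156, -0.0496, 0.3335]
tool_rot: [[0.715, 0.108, 0.691], [0.072, -0.994, 0.08], [0.696, -0.008, -0.718]]
ft_force: [0.2, 0.9, 0.3]
grip_width: -0.0002
```

Emit:
move_arm:
  series:
    - [255,[0,0,0],[0,0,0]]
    - [255,[0,0,0],[0,0,0]]
    - [255,[0,0,0],[0,0,0]]
    - [255,[0,0,0],[0,0,0]]
    - [255,[0,0,0],[0,0,0]]
    - [255,[0,0,0],[0,0,0]]
    - [255,[0,0,0],[0,0,0]]
    - [255,[0,0,0],[0,0,0]]

```text
time_s: 13.35
position: [0.5154, -0.0495, 0.3335]
tool_rot: [[0.715, 0.108, 0.691], [0.072, -0.994, 0.081], [0.695, -0.008, -0.719]]
ft_force: [0.1, 0.5, 0.5]
grip_width: -0.0001
```

```bash
python3 - <<'E'
from h import *
shot("scene","scene13.png")
shot("scene","scene14.png",(205,100,345,260),4)
shot("top","top13.png")
s=env.observe();print(s["position"],s["qvel"].round(2),s["ft_force"])
E
```

```text
[ 0.51540156 -0.04949101  0.33350539] [ 0.07 -0.01 -0.01  0.1  -0.07  0.04] [ 0.35533422 -0.21157687 -0.17052553]
```

View pics/scene14.png

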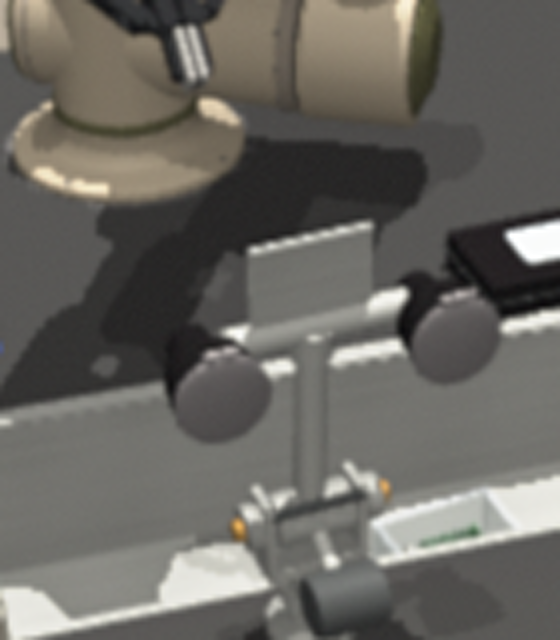

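View pics/top13.png

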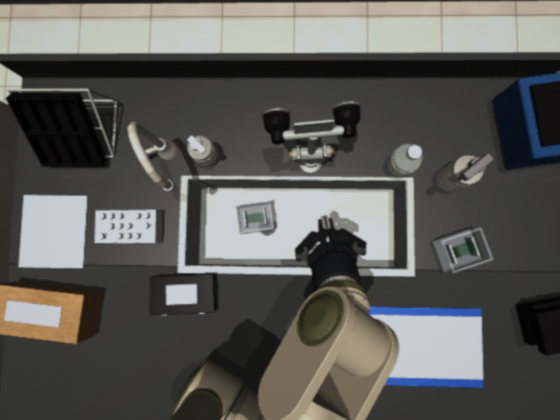

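View pics/scene13.png

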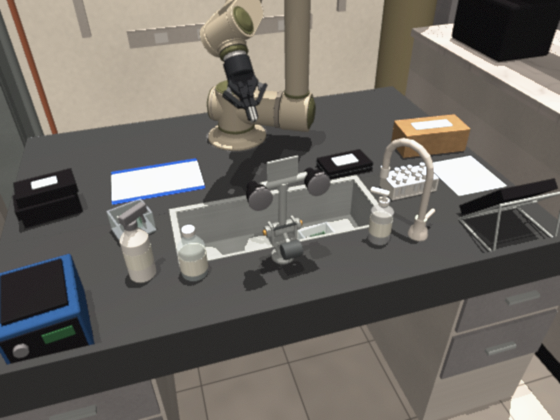

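The arm stands upright, with both covers flat on their heads at (221,395) and (452,338) in the crop. The bottles, dishes, box and rack are where they started, and the robot is clear.

```bash
python3 -c "
from rig import env
print(env.close_job())"
```

```text
the job is handed in; nothing more can be done
None
```

The job is done and handed in after about 13 s of robot time. With the fingers closed, I flipped the right cover shut, then the left. I then pushed the eyewash arm up from under its plate until it went past balance and carried on upright by itself.

- **Result:** the last pictures show the arm upright, both covers flat on their heads, and the bottles, dishes, box and rack in their original places. The robot is clear of everything. I judged this by eye and did not measure the final arm angle.
- **Forces:** the highest I read was about 8 N, a brief press to seat the left cover. While lifting the arm the readings stayed at about 3 N or less.
- **Snag:** on the way under the plate, one move stopped about 4 cm short because the wrist was near its joint limits. I worked out the arm's geometry, checked the path, and finished in smaller steps. No checks failed or disagreed afterwards.

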